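# Fetch the amber jar from behind the mill and bottle

## Task

I need the little amber jar that stands at the back of the wooden caddy, behind the pepper mill and the oil bottle: first stand the mill and the bottle aside on the oval board, then fetch the jar and set it in the middle of the cork coaster. While they are still aside, put the salt shaker away in the caddy on the spot the jar has left; then put the mill and the bottle back, each on the very spot where it stood at the start. Keep everything upright and do not disturb the two spice jars.

Things in the scene. Friction and masses are not known exactly. Their poses are not given: they have to be found in the camera images.
- caddy: Fixed open wooden caddy, 150 (x) by 220 mm (y), floor 8 mm thick, rim 8 mm thick and 22 mm high. Origin: centre of its underside; +x is its back (away from the robot), +y its left. Dark round marks on its floor are the places, at (x, y) mm: front (-26, +45), (-26, -45), 62 mm across, for mill and bottle; back (32, 0), (32, +75), (32, -75), 48 mm across. The amber jar starts at (32, 0).
- pepper_mill: Dark wooden pepper mill, waisted, 160 mm tall, 58 mm across the body; its rounded head (116 to 149 mm above its foot, widest about 132 mm up) is 50 mm across, with a 12 mm metal knob on top. Loose, starts upright on one of the two front places of the caddy, in front of the amber jar. Origin: centre of its underside, z up.
- oil_bottle: White glazed oil bottle with a tan band, 170 mm tall, body 58 mm across, shoulders ending 135 mm above its foot, then a spout up to 170 mm, 25 mm across for gripping. Loose, starts upright on the other front place of the caddy. Origin: centre of its underside, z up.
- amber_jar: Small brown glass jar with a black lid, 42 mm across, 72 mm tall, loose; starts upright on the caddy's middle back place. Origin: centre of its underside, z up.
- salt_shaker: Small glass salt shaker with a metal cap, 44 mm across (cap 34 mm, from about 74 mm up), 90 mm tall, loose; starts upright on the worktop its centre 90 to 110 mm from that of the cork coaster. Origin: centre of its underside, z up.
- oval_board: Low footed oval wooden board, fixed, 150 mm (its x) by 290 mm (its y), flat top 46 mm above the worktop, empty at the start: the place to set the mill and bottle aside. Origin: its centre at worktop height, z up.
- coaster: Round cork coaster, fixed, 90 mm across and 8 mm thick, where the amber jar is wanted. Origin: centre of its underside at worktop height, z up.
- spice_left: Clear glass spice jar with black cap, 44 mm across, 92 mm tall, loose, on the caddy's back place at its left (y = +75 mm in the caddy): leave it alone. Origin: centre of its underside.
- spice_right: Clear glass spice jar with black cap, 44 mm across, 92 mm tall, loose, on the caddy's back place at its right (y = -75 mm in the caddy): leave it alone. Origin: centre of its underside.
Things that resemble listed ones, but are neither listed nor needed, are in the scene too. Of the things shaped like the pepper_mill, the wooden one is meant. Leave any red look-alike of the amber_jar alone.

How it is judged:
By the outcome, as a careful person would: the job done as asked, in the order asked, and still so for the second after the job is handed in, with the robot touching nothing.
It also fails if it takes over 128 s, if anything falls off the work surface, if the arm or the gripper's body presses on something with over 40 N, if the wrist force passes 120 N, or if a joint passes its speed limit or range.

## Robot

A 6-joint arm with a two-finger parallel gripper is mounted at the origin on a cart in front of the work surface, level with it; the furniture and walls round the work are solid. World frame = base frame: x ahead of the robot, y to its left, z up, the work surface at z = 0. Lengths are in mm, angles in degrees, forces in N, time in s.
With the tool pointing down it reaches from about 300 to 850 mm from the base axis. Payload 4.2 kg.
Tool frame: the origin (TCP) lies midway between the tips of the shut fingers; the grasp point (between the pads) lies 19 mm behind it; z points along the fingers, y is the line along which they close (so a half turn about z gives the same grasp; the last joint's range is limited). The gripper opens to 91 mm and grips with 3 to 60 N. Pads are 32 mm wide; open, the fingers measure 118 mm over their backs; the gripper's body (76 mm by 178 mm) begins 60 mm behind the grasp point.
Start: joints at [-65.604, 18.312, 89.639, -0, 72.044, -1.146], TCP at [247.934, -518.818, 213.976] pointing down, gripper open.
Joint ranges: [-177.97, 177.97], [-48.28, 115.42], [12.27, 149.76], [-77.06, 257.06], [2.81, 150.46], [-146.56, 146.56]. Speed limits (degrees/s): [147.25, 147.25, 180, 180, 180, 180].

## Interface

Orientations are given as [roll, pitch, yaw] about the fixed x, y, z axes, in that order (R = Rz(yaw) Ry(pitch) Rx(roll)).
In Python, from workcell import env gives the robot as it stands.
- The arm moves only by the shell command python3 -m jog 'ROWS' [FORCE]. ROWS is a JSON object of lists of equal length, an entry for each row: "jaw": the finger opening in mm, from 0 to 91.2; "slide": the shift along the tool's x, y, z in units of 30 mm (1.0 is 30 mm), a list of three; "spin": the turn about the tool's z in units of 8 degrees (1.0 is 8 degrees). In form: {"jaw": [jaw, ...], "slide": [[dx, dy, dz], ...], "spin": [spin, ...]}. A call has 1 to 10 rows; each row shifts and turns the commanded pose from where the row before left it, along the tool's axes as they then stand; what a row does not reach is not made up. A row lasts 1/10 s, in which the tool goes at most 50 mm and 8.59 degrees, less where a joint would pass 70% of its speed; a pose out of reach is approached as far as the arm can. A call is refused whole if a number of a shift passes 1 or a number of a turn 1, either way. A call with a gripper value outside its range is refused whole. The fingers move at their own pace and stop on an object; FORCE is the grip in N (left out, the last holds). Time passes only in rows, so rows that do not move let the fingers close. It gives the time, the measured TCP pose, the force, the opening and the grip force at its end, in the units of the state.
- env.state(): the state, without advancing time (a new reading comes with each control period).
- env.grab_frame(name): name is "scene" or "top" or "wrist"; returns the picture (400x640x3 uint8, red, green, blue); there is no depth.
- env.camera_model(name): a dict with "fx", "fy", "cx", "cy" (pixels), "camera_from_world" (4x4, takes a point from world to camera coordinates). Camera axes: x right, y up, looking along -z (the intrinsics and any distortion apply to the point x, -y, -z); pixel columns grow to the right and rows downward; lengths in mm; the calibration is good to about 2 mm. A picture is of the moment at which its call begins: read the wrist's pose just before it. camera_model takes no time and is no camera call; for the wrist camera it gives the pose at the moment of the call.
- env.job_done(): hands the job in; it is judged then, once.
The state is a dict: "time_s": time; "qpos": joint angles; "qvel": joint speeds; "effort": joint torques, N m; "ee_pos": TCP position; "ee_rot": TCP orientation; "force": force on the tool from outside, world axes, zero at the start; "torque": the same for the moment, N m; "gripper_width": finger opening in mm; "gripper_force": force on a finger pad.
Only numpy, scipy, OpenCV 4.12 (cv2) and the standard library are available. Lean on these libraries where they do the work, as an engineer would, in place of code of your own. Each camera call takes 0.05 s, during which the arm holds its last target. There are 200 camera calls.

## Working session

There is one attempt and no reset: what is moved stays moved. The work goes in short steps, Python scripts to look and compute and a shell command to move; the robot and the scene stay as the last step left them, time stands still between calls to the robot, and variables do not carry over. Pictures are saved under pics/ and viewed, at most 14 in all, crops included, and the job is handed in when it is done.

```bash
mkdir -p pics; ls; cat > h.py <<'E'
import numpy as np, cv2
from workcell import env
def grab(n,f):
    m=env.camera_model(n); im=env.grab_frame(n); cv2.imwrite(f,cv2.cvtColor(im,cv2.COLOR_RGB2BGR)); return im,m
def ray(m,u,v):
    T=np.array(m["camera_from_world"]); R=T[:3,:3];t=T[:3,3]
    d=np.array([(u-m["cx"])/m["fx"],-(v-m["cy"])/m["fy"],-1.])
    return -R.T@t, R.T@d
def at_z(m,u,v,z):
    o,d=ray(m,u,v); return o+d*(z-o[2])/d[2]
def proj(m,p):
    T=np.array(m["camera_from_world"]); c=T[:3,:3]@np.array(p)+T[:3,3]
    return m["cx"]-m["fx"]*c[0]/c[2], m["cy"]+m["fy"]*c[1]/c[2]
E
python3 - <<'E'
from h import *
for n in("scene","top"):
    im,m=grab(n,f"pics/{n}0.png"); print(n,{k:v for k,v in m.items()}); print(ray(m,320,200))
print(env.state())
E
```

```text
pics
scene {'fx': 380.3107176710676, 'fy': 380.3107176710676, 'cx': 324.59004959652054, 'cy': 197.54593454414734, 'camera_from_world': array([[ 5.66056527e-01, -8.24247839e-01,  1.39824389e-02,
        -3.07999770e+02],
       [ 5.72240897e-01,  4.05085598e-01,  7.13054005e-01,
        -2.84823843e+02],
       [-5.93397307e-01, -3.95627550e-01,  7.00969670e-01,
        -1.03713495e+03],
       [ 0.00000000e+00,  0.00000000e+00,  0.00000000e+00,
         1.00000000e+00]])}
(array([-278.09995668, -548.80926894,  934.4015154 ]), array([ 0.5828729 ,  0.40296164, -0.70573961]))
top {'fx': 433.69933585481937, 'fy': 433.69933585481937, 'cx': 317.0389606988596, 'cy': 205.76623009211505, 'camera_from_world': array([[ 2.47546909e-02, -9.99679647e-01, -5.27338422e-03,
        -4.22273967e+01],
       [ 9.73346199e-01,  2.28988617e-02,  2.28194695e-01,
        -4.40160710e+02],
       [-2.28000838e-01, -1.07817176e-02,  9.73601239e-01,
        -1.16931948e+03],
       [ 0.00000000e+00,  0.00000000e+00,  0.00000000e+00,
         1.00000000e+00]])}
(array([ 162.86826013,  -44.74196223, 1238.67054837]), array([ 0.24111093,  0.00426095, -0.97060329]))
{'time_s': 0.1, 'qpos': array([-6.56038633e+01,  1.83481678e+01,  8.96972490e+01,  5.96606605e-04,
        7.20432303e+01, -1.14481895e+00]), 'qvel': array([-0.02068148, -0.11856503, -0.14434657, -0.12541569, -0.1023516 ,
        0.01810547]), 'effort': array([ 4.86750978e-04, -4.13334024e+01, -2.32510096e+01,  7.28785736e-02,
        4.21461754e-02, -5.59834052e-05]), 'ee_pos': array([ 247.75115872, -518.41211614,  213.21712686]), 'ee_rot': array([-1.79911382e+02, -2.33827574e-03,  2.55407694e+01]), 'force': array([ 0.29820957, -0.07916313,  0.00053338]), 'torque': array([ 0.03734822,  0.02869192, -0.02860355]), 'gripper_force': 0.0, 'gripper_width': 91.30921799335367}
```

View pics/scene0.png

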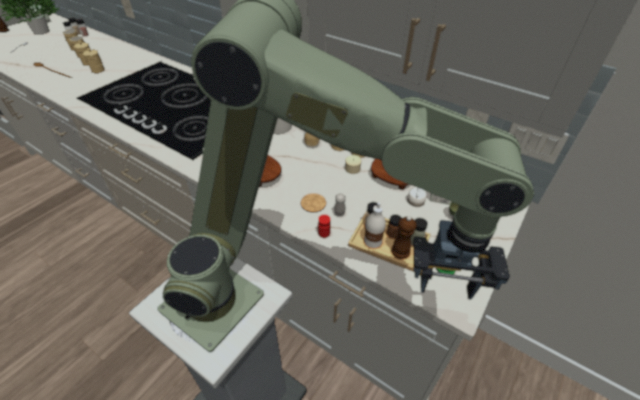

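View pics/top0.png

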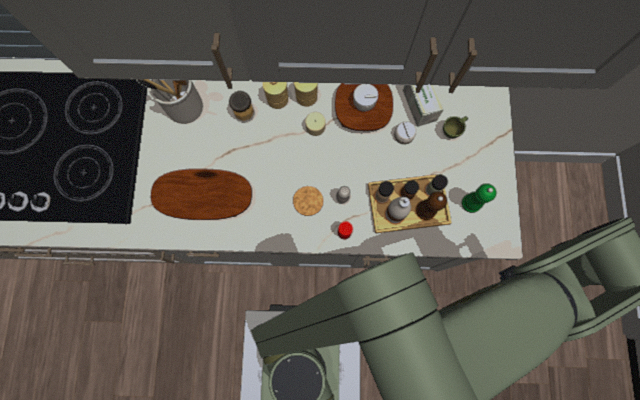

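The top picture shows the caddy around (410,203), with the bottle at (400,208) and the wooden mill at (434,206). Three black lids sit at the back: (387,190), (411,188) and (438,183). The oval board is at (201,193), the coaster at (308,201) and the salt shaker at (343,195). The red look-alike is at (345,230) and the green mill at (480,196). I'll confirm with one enlarged crop.

```bash
python3 - <<'E'
import cv2
im=cv2.imread('pics/top0.png')
cv2.imwrite('pics/c1.png',cv2.resize(im[165:245,290:500+0][:, :],None,fx=3.8,fy=3.8,interpolation=cv2.INTER_CUBIC))
cv2.imwrite('pics/c2.png',cv2.resize(im[160:230,140:260],None,fx=6,fy=6,interpolation=cv2.INTER_CUBIC))
cv2.imwrite('pics/c1.png',cv2.resize(im[170:240,365:455],None,fx=8,fy=8,interpolation=cv2.INTER_CUBIC))
E
```

```text
(no output)
```

View pics/c1.png

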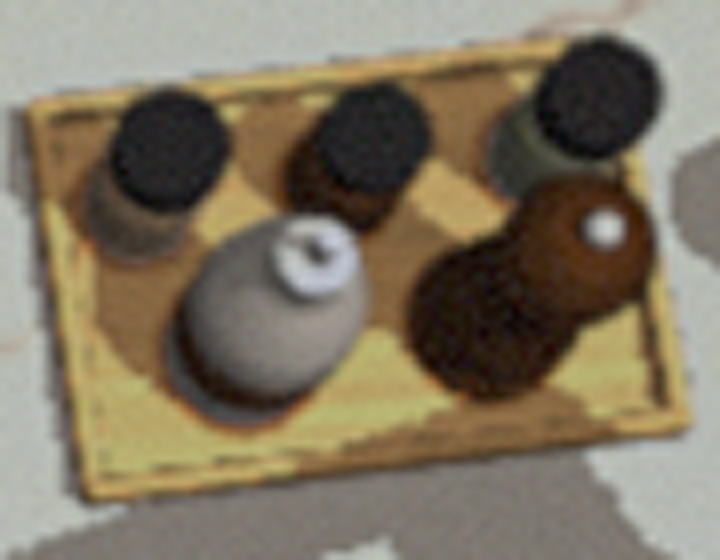

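The crop shows the bottle spout at crop (317,257) and the mill's knob at (605,228), on dark wood, so it is the wooden mill and not the green one. The amber jar's lid is at (375,138), with brown glass below it.

```bash
python3 - <<'E'
from h import *
from scipy.optimize import least_squares
m=env.camera_model("top")
P=lambda c,z:at_z(m,365+(c[0]+.5)/8-.5,170+(c[1]+.5)/8-.5,z)
cor={(75,110):(30,103),(-75,-110):(690,428),(-75,110):(88,500)}
obs=[((*k,22),v) for k,v in cor.items()]+[((32,75,100),(171,150)),((32,-75,100),(598,97)),((32,0,80),(375,138)),((-26,45,178),(316,257)),((-26,-45,168),(604,228))]
def model(p,q):
    c,s=np.cos(p[2]),np.sin(p[2]); return np.array([p[0]+c*q[0]-s*q[1],p[1]+s*q[0]+c*q[1]])
W=[P(v,k[2])[:2] for k,v in obs]
r=least_squares(lambda p:np.concatenate([model(p,k)-w for (k,_),w in zip(obs,W)]),[450,-250,0])
print("caddy",r.x[:2],np.degrees(r.x[2]))
for (k,_),w in zip(obs,W): print(k,w.round(1),model(r.x,k).round(1))
im=cv2.imread('pics/top0.png'); hsv=cv2.cvtColor(im,cv2.COLOR_BGR2HSV)
for n,(x0,x1,y0,y1),z,rng in [("coaster",(285,330,180,222),8,((5,60,60),(25,255,255))),("board",(140,265,155,230),46,((0,110,20),(15,255,255))),("red",(332,360,216,244),72,((0,150,80),(180,255,255)))]:
    k=cv2.inRange(hsv[y0:y1,x0:x1],*rng); k=cv2.morphologyEx(k,cv2.MORPH_CLOSE,np.ones((5,5)))
    cs=max(cv2.findContours(k,0,1)[0],key=cv2.contourArea); 
    u=cs[:,0].astype(float)+[x0,y0]; w=np.array([at_z(m,*a,z)[:2] for a in u]).astype(np.float32)
    print(n,cv2.minAreaRect(w), w.min(0),w.max(0))
print("salt",at_z(m,343.5,191,90)[:2])
crop=np.hstack([cv2.resize(im[165:245,285:365],None,fx=6,fy=6,interpolation=2)]); cv2.imwrite('pics/c3.png',crop)
E
```

```text
caddy [ 462.28854342 -295.90252682] 8.108050784083977
(75, 110, 22) [ 521.2 -179. ] [ 521.  -176.4]
(-75, -110, 22) [ 406.1 -413.7] [ 403.6 -415.4]
(-75, 110, 22) [ 375.  -199.3] [ 372.5 -197.6]
(32, 75, 100) [ 482.7 -218.3] [ 483.4 -217.1]
(32, -75, 100) [ 504.8 -363.9] [ 504.5 -365.6]
(32, 0, 80) [ 494.2 -291.9] [ 494.  -291.4]
(-26, 45, 178) [ 426.9 -251.5] [ 430.2 -255. ]
(-26, -45, 168) [ 441.1 -345.1] [ 442.9 -344.1]
coaster ((466.56072998046875, -2.7407264709472656), (87.32721710205078, 84.99211883544922), 1.3329930305480957) [422.749   -45.51716] [510.44797  40.05172]
board ((471.2300720214844, 300.055908203125), (144.3186798095703, 285.98834228515625), 1.3565819263458252) [398.07095 156.97328] [543.51373 443.1626 ]
red ((372.898193359375, -109.69017791748047), (38.599571228027344, 39.30418395996094), 46.23837661743164) [ 350.6948  -128.76631] [392.43933 -90.5628 ]
salt [ 475.13672356 -103.51161169]
```

View pics/c3.png

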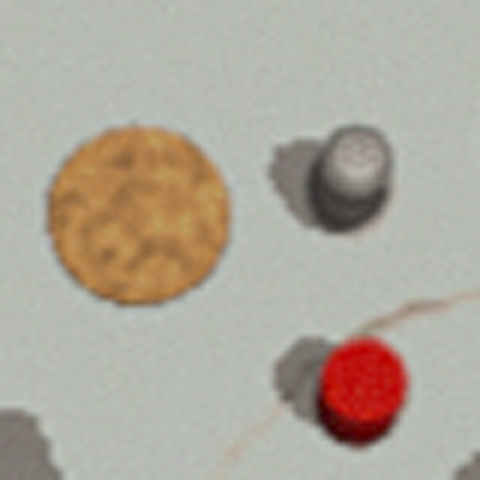

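Coaster at (467,-3), board at (471,300), salt at (474,-106), caddy at (462,-296) with yaw 8.1°. I'll turn the tool so that it closes along the caddy's x, then look with the wrist camera from above.

```bash
python3 -m jog '{"jaw":[91,91,91,91,91,91,91,91,91,91],"slide":[[0,0,-0.3],[0,0,-0.5],[0,0,-0.5],[0,0,-0.5],[0,0,-0.5],[0,0,-0.3],[0,0,-0.2],[0,0,0],[0,0,0],[0,0,0]],"spin":[-0.7,-1,-1,-1,-1,-1,-1,-1,-0.8,-0.57]}' 20
cat >> h.py <<'E'
def go(x,y,z,yaw=98.1):
    s=env.state(); r=np.radians(s["ee_rot"]); from scipy.spatial.transform import Rotation as Ro
    R=Ro.from_euler('xyz',r).as_matrix(); d=R.T@(np.array([x,y,z])-s["ee_pos"])/30
    print("t",round(s["time_s"],2),"pos",s["ee_pos"].round(1),"rot",s["ee_rot"].round(2),"units",d.round(2),"spin",round((s["ee_rot"][2]-yaw)/8,2),"w",round(s["gripper_width"],1))
E
python3 -c "
from h import *
go(436,-300,280)"
```

```text
time_s: 1.1
ee_pos: [247.8, -518.6, 297.5]
ee_rot: [-180.0, -0.0, 98.3]
force: [-0.8, 0.6, 0.2]
gripper_width: 91.3
gripper_force: 0.0
t 1.1 pos [ 247.8 -518.6  297.5] rot [-1.7998e+02 -5.0000e-02  9.8320e+01] units [6.3  7.26 0.59] spin 0.03 w 91.3
```

```bash
python3 -m jog '{"jaw":[91,91,91,91,91,91,91,91,91,91],"slide":[[0.3,0.4,0],[0.7,0.8,0],[0.85,0.95,0],[0.85,0.95,0],[0.85,0.95,0],[0.85,0.95,0],[0.8,0.95,0],[0.7,0.8,0],[0.4,0.5,0],[0,0,0]],"spin":[0,0,0,0,0,0,0,0,0,0]}' 
python3 - <<'E'
from h import *
go(436,-300,280)
im,m=grab("wrist","pics/w1.png"); go(436,-300,280)
for p in [(427,-252,178),(441,-345,168),(494,-292,80)]: print(proj(m,p))
print(ray(m,320,200))
E
```

```text
time_s: 2.1
ee_pos: [438.1, -298.3, 297.7]
ee_rot: [180.0, -0.1, 98.2]
force: [-1.0, 0.2, -0.3]
gripper_width: 91.4
gripper_force: 0.0
t 2.1 pos [ 438.1 -298.3  297.7] rot [ 1.7998e+02 -7.0000e-02  9.8230e+01] units [-0.05 -0.08  0.59] spin 0.02 w 91.4
t 2.15 pos [ 437.2 -299.5  297.7] rot [-1.7997e+02 -2.0000e-02  9.8190e+01] units [-0.01 -0.04  0.59] spin 0.01 w 91.4
(np.float64(314.1175346106539), np.float64(147.09506936486565))
(np.float64(315.07206289784585), np.float64(235.63965163324934))
(np.float64(361.6418747522545), np.float64(178.908739797322))
(array([ 428.28782069, -227.83460181,  468.00116993]), array([ 0.03942453, -0.25012651, -0.96741261]))
```

View pics/w1.png

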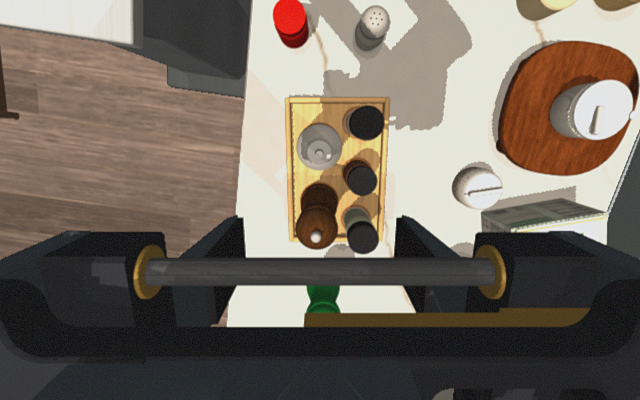

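The wrist picture shows the spout at about (319,151), the mill knob at (316,237), the amber lid at (361,179), and the salt cap at (375,18).

```bash
python3 - <<'E'
from h import *
m=env.camera_model("wrist")
for n,u,v,z in [("spout",319,151,178),("spoutmark",319,152,178),("mill",316,237,168),("jar",361,179,80),("sl",367,123,100),("sr",362,237,100),("salt",375,18,90),("cFL",287,98,22),("cBL",388,98,22)]: print(n,at_z(m,u,v,z).round(1)[:2])
im=cv2.imread('pics/w1.png'); cv2.imwrite('pics/w1c.png',cv2.resize(im[90:260,280:400],None,fx=3.5,fy=3.5,interpolation=2))
E
```

```text
spout [ 431.1 -256.3]
spoutmark [ 431.3 -257.3]
mill [ 441.1 -347.8]
jar [ 492.1 -293.7]
sl [ 483.8 -223. ]
sr [ 503.8 -366.1]
salt [ 473.2 -109.2]
cFL [ 377.8 -204.3]
cBL [ 518.7 -183.9]
```

View pics/w1c.png

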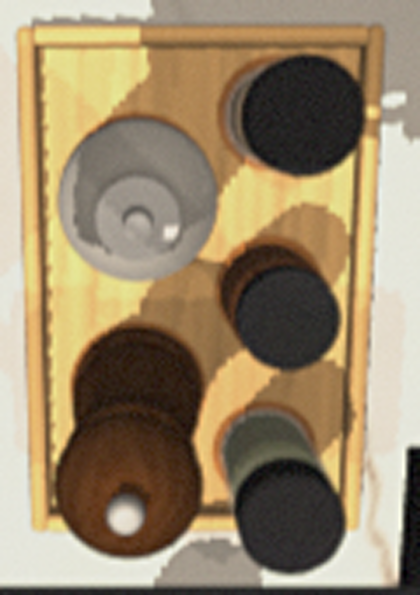

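```bash
python3 -c "
from h import *
go(430.5,-255.5,149)"
```

```text
t 2.15 pos [ 437.2 -299.5  297.7] rot [-1.7997e+02 -2.0000e-02  9.8190e+01] units [ 1.48 -0.01  4.96] spin 0.01 w 91.4
```

```bash
python3 -m jog '{"jaw":[91,91,70,70,70,70,70,70,70,70],"slide":[[0.4,0,0],[0.7,0,0.3],[0.38,0,0.7],[0,0,0.9],[0,0,0.9],[0,0,0.8],[0,0,0.6],[0,0,0.4],[0,0,0.36],[0,0,0]],"spin":[0,0,0,0,0,0,0,0,0,0]}' && python3 - <<'E'
from h import *
go(430.5,-255.5,149)
im,m=grab("wrist","pics/w2.png")
E
```

```text
time_s: 3.15
ee_pos: [429.5, -256.8, 148.2]
ee_rot: [-179.9, -0.1, 98.1]
force: [-0.1, -0.4, -0.1]
gripper_width: 70.0
gripper_force: 0.0
t 3.15 pos [ 429.5 -256.8  148.2] rot [-1.799e+02 -8.000e-02  9.806e+01] units [ 0.04  0.04 -0.03] spin -0.01 w 70.0
```

View pics/w2.png

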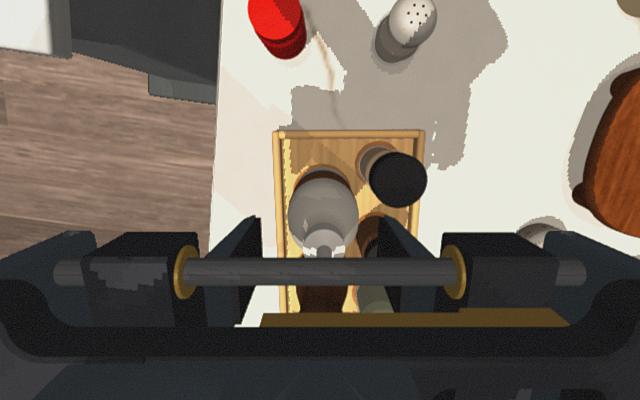

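The spout at about (322,245) lies midway between the pads. I'll close on it.

```bash
python3 -m jog '{"jaw":[45,30,15,15,15,15,15],"slide":[[0,0,0],[0,0,0],[0,0,0],[0,0,0],[0,0,0],[0,0,0],[0,0,0]],"spin":[0,0,0,0,0,0,0]}' 30; python3 -c "
from h import *
go(471,350,190)"
```

```text
time_s: 3.9
ee_pos: [430.5, -257.1, 149.2]
ee_rot: [180.0, 0.0, 98.1]
force: [0.4, 0.3, 1.2]
gripper_width: 23.0
gripper_force: 30.0
t 3.9 pos [ 430.5 -257.1  149.2] rot [1.7998e+02 1.0000e-02 9.8100e+01] units [19.85  4.19 -1.36] spin 0.0 w 23.0
```

```bash
python3 -m jog '{"jaw":[15,15,15,15,15,15,15,15,15,15],"slide":[[0,0,-0.2],[0,0,-0.4],[0,0,-0.6],[0,0,-0.8],[0,0,-0.8],[0.2,0,-0.6],[0.4,0,-0.3],[0.6,0.1,0],[0.8,0.2,0],[0.9,0.2,0]],"spin":[0,0,0,0,0,0,0,0,0,0]}'; python3 -m jog '{"jaw":[15,15,15,15,15,15,15,15,15,15],"slide":[[0.9,0.2,0],[0.9,0.2,0],[0.9,0.2,0],[0.9,0.2,0],[0.9,0.2,0],[0.9,0.2,0],[0.9,0.2,0],[0.9,0.2,0],[0.9,0.2,0],[0.9,0.2,0]],"spin":[0,0,0,0,0,0,0,0,0,0]}' ; python3 -c "
from h import *
go(471,355,188)"
```

```text
time_s: 4.9
ee_pos: [432.3, -167.5, 260.0]
ee_rot: [-180.0, -0.0, 98.0]
force: [0.4, 0.9, -3.4]
gripper_width: 22.7
gripper_force: 30.0
time_s: 5.9
ee_pos: [453.2, 108.4, 259.9]
ee_rot: [-179.9, -0.0, 98.1]
force: [1.1, -0.7, -3.4]
gripper_width: 22.8
gripper_force: 30.0
t 5.9 pos [453.2 108.4 259.9] rot [-179.93   -0.     98.12] units [8.05 1.75 2.4 ] spin 0.0 w 22.8
```

```bash
python3 -m jog '{"jaw":[15,15,15,15,15,15,15,15,15,15],"slide":[[0.9,0.2,0],[0.9,0.2,0],[0.9,0.2,0],[0.9,0.2,0],[0.9,0.2,0],[0.9,0.2,0],[0.9,0.2,0],[0.8,0.2,0],[0.6,0.1,0],[0.35,0.05,0]],"spin":[0,0,0,0,0,0,0,0,0,0]}'; python3 -m jog '{"jaw":[15,15,15,15,15,15,15,15],"slide":[[0,0,0.2],[0,0,0.5],[0,0,0.6],[0,0,0.5],[0,0,0.3],[0,0,0.15],[0,0,0.08],[0,0,0]],"spin":[0,0,0,0,0,0,0,0]}' ; python3 -c "
from h import *
go(471,355,187.5)"
```

```text
time_s: 6.9
ee_pos: [471.5, 354.7, 259.6]
ee_rot: [-179.9, 0.0, 98.2]
force: [-0.2, -0.2, -3.3]
gripper_width: 22.7
gripper_force: 30.0
time_s: 7.7
ee_pos: [472.4, 353.3, 190.5]
ee_rot: [180.0, -0.0, 98.1]
force: [0.3, 0.3, -3.3]
gripper_width: 23.1
gripper_force: 30.0
t 7.7 pos [472.4 353.3 190.5] rot [179.97  -0.    98.09] units [ 0.06 -0.04  0.1 ] spin -0.0 w 23.1
```

Lower gently until contact, then release.

```bash
python3 -m jog '{"jaw":[15,15,15],"slide":[[0,0,0.04],[0,0,0.04],[0,0,0.03]],"spin":[0,0,0]}' ; python3 -c "
from h import *
go(471,355,187.5)"
```

```text
time_s: 8.0
ee_pos: [472.4, 353.5, 187.2]
ee_rot: [180.0, -0.0, 98.1]
force: [0.8, -1.4, 3.3]
gripper_width: 23.0
gripper_force: 30.0
t 8.0 pos [472.4 353.5 187.2] rot [179.96  -0.    98.11] units [ 0.06 -0.04 -0.01] spin 0.0 w 23.0
```

```bash
python3 -m jog '{"jaw":[40,70,80,80,80,80,80,80,80,80],"slide":[[0,0,0],[0,0,0],[0,0,-0.2],[0,0,-0.6],[0,0,-0.7],[0,0,-0.5],[-0.3,-0.1,-0.3],[-0.7,-0.2,0],[-0.95,-0.2,0],[-1,-0.2,0]],"spin":[0,0,0,0,0,0,0,0,0,0]}'; python3 -c "
from h import *
go(442,-346,121)"
```

```text
time_s: 9.0
ee_pos: [463.4, 261.5, 256.0]
ee_rot: [-180.0, 0.0, 98.2]
force: [1.1, -0.4, 0.0]
gripper_width: 80.2
gripper_force: 0.0
t 9.0 pos [463.4 261.5 256. ] rot [-1.7999e+02  3.0000e-02  9.8160e+01] units [-19.94  -3.58   4.51] spin 0.01 w 80.2
```

```bash
python3 -m jog '{"jaw":[80,80,80,80,80,80,80,80,80,80],"slide":[[-1,-0.2,0],[-1,-0.2,0],[-1,-0.2,0],[-1,-0.2,0],[-1,-0.2,0],[-1,-0.2,0],[-1,-0.2,0],[-1,-0.2,0],[-1,-0.2,0],[-1,-0.2,0]],"spin":[0,0,0,0,0,0,0,0,0,0]}';python3 -m jog '{"jaw":[80,80,80,80,80,80,80,80,80,80],"slide":[[-1,-0.2,0],[-1,-0.2,0],[-1,-0.2,0],[-1,-0.2,0],[-1,-0.2,0],[-1,-0.2,0],[-1,-0.1,0],[-1,-0.1,0],[-0.6,-0.1,0],[-0.4,0,0]],"spin":[0,0,0,0,0,0,0,0,0,0]}'; python3 - <<'E'
from h import *
im,m=grab("wrist","pics/w3.png")
go(442,-346,121)
E
```

```text
time_s: 10.0
ee_pos: [445.9, -44.2, 256.1]
ee_rot: [180.0, 0.0, 98.1]
force: [-0.5, 0.0, 0.3]
gripper_width: 79.8
gripper_force: 0.0
time_s: 11.0
ee_pos: [439.6, -317.4, 255.9]
ee_rot: [-180.0, -0.0, 98.0]
force: [-0.4, 1.0, 0.4]
gripper_width: 80.2
gripper_force: 0.0
t 11.05 pos [ 440.2 -318.5  255.8] rot [-1.7999e+02  6.0000e-02  9.8010e+01] units [-0.91 -0.07  4.49] spin -0.01 w 80.1
```

View pics/w3.png

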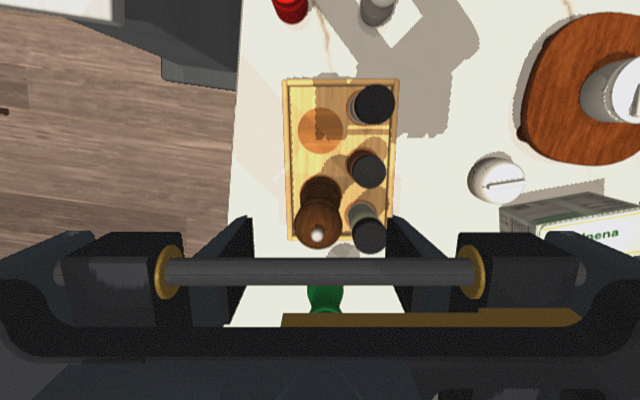

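The bottle's empty mark is centred at (321,131), and the mill knob is at (318,233).

```bash
python3 - <<'E'
from h import *
m=env.camera_model("wrist")
print(at_z(m,321,131,8)[:2],at_z(m,318,233,166)[:2],at_z(m,369,169,80)[:2],at_z(m,284,80,22)[:2],at_z(m,399,80,22)[:2])
go(442.,-346,121)
E
```

```text
[ 434.9580227  -260.76226753] [ 443.61527891 -346.94388435] [ 495.4311815  -293.21469528] [ 379.8575835 -204.9335552] [ 523.10289553 -184.60676836]
t 11.05 pos [ 440.2 -318.5  255.8] rot [-1.7999e+02  6.0000e-02  9.8010e+01] units [-0.91 -0.07  4.49] spin -0.01 w 80.1
```

```bash
python3 -m jog '{"jaw":[80,80,80,80,80,80,80,80,80,80],"slide":[[-0.4,0,0.2],[-0.4,-0.05,0.4],[-0.1,0,0.7],[0,0,0.8],[0,0,0.8],[0,0,0.7],[0,0,0.5],[0,0,0.3],[0,0,0.1],[0,0,0]],"spin":[0,0,0,0,0,0,0,0,0,0]}'; python3 -m jog '{"jaw":[65,52,40,40,40,40,40],"slide":[[0,0,0],[0,0,0],[0,0,0],[0,0,0],[0,0,0],[0,0,0],[0,0,0]],"spin":[0,0,0,0,0,0,0]}' 30; python3 -c "
from h import *
go(471,250,210)"
```

```text
time_s: 12.05
ee_pos: [442.7, -343.1, 120.7]
ee_rot: [-180.0, -0.0, 98.1]
force: [0.0, 0.1, 0.7]
gripper_width: 80.4
gripper_force: 0.0
time_s: 12.75
ee_pos: [442.9, -343.4, 121.3]
ee_rot: [180.0, 0.0, 98.1]
force: [-0.3, 0.3, 1.7]
gripper_width: 47.5
gripper_force: 30.0
t 12.75 pos [ 442.9 -343.4  121.3] rot [1.7997e+02 4.0000e-02 9.8110e+01] units [19.45  3.72 -2.97] spin 0.0 w 47.5
```

```bash
python3 -m jog '{"jaw":[40,40,40,40,40,40,40,40,40,40],"slide":[[0,0,-0.2],[0,0,-0.4],[0,0,-0.6],[0,0,-0.8],[0,0,-0.8],[0.2,0,-0.6],[0.4,0,-0.3],[0.6,0.1,0],[0.8,0.2,0],[0.9,0.2,0]],"spin":[0,0,0,0,0,0,0,0,0,0]}'; python3 -m jog '{"jaw":[40,40,40,40,40,40,40,40,40,40],"slide":[[0.9,0.2,0],[0.9,0.2,0],[0.9,0.2,0],[0.9,0.2,0],[0.9,0.2,0],[0.9,0.2,0],[0.9,0.2,0],[0.9,0.2,0],[0.9,0.2,0],[0.9,0.2,0]],"spin":[0,0,0,0,0,0,0,0,0,0]}' ; python3 -c "
from h import *
go(471,250,159)"
```

```text
time_s: 13.75
ee_pos: [444.4, -252.8, 230.8]
ee_rot: [-179.9, -0.1, 98.1]
force: [-0.1, 0.5, -1.7]
gripper_width: 47.4
gripper_force: 30.0
time_s: 14.75
ee_pos: [464.8, 22.9, 230.8]
ee_rot: [-179.9, -0.0, 98.1]
force: [1.3, 0.1, -1.6]
gripper_width: 47.3
gripper_force: 30.0
t 14.75 pos [464.8  22.9 230.8] rot [-1.7985e+02 -3.0000e-02  9.8140e+01] units [7.46 1.28 2.4 ] spin 0.01 w 47.3
```

```bash
python3 -m jog '{"jaw":[40,40,40,40,40,40,40,40,40,40],"slide":[[0.9,0.2,0],[0.9,0.2,0],[0.9,0.2,0],[0.9,0.2,0],[0.9,0.2,0],[0.9,0.1,0],[0.9,0.1,0],[0.7,0.1,0],[0.3,0,0],[0.16,0,0]],"spin":[0,0,0,0,0,0,0,0,0,0]}'; python3 -m jog '{"jaw":[40,40,40,40,40,40,40,40],"slide":[[0,0,0.2],[0,0,0.5],[0,0,0.6],[0,0,0.5],[0,0,0.3],[0,0,0.15],[0,0,0.08],[0,0,0]],"spin":[0,0,0,0,0,0,0,0]}' ; python3 -c "
from h import *
go(471,250,159)"
```

```text
time_s: 15.75
ee_pos: [472.2, 248.4, 231.0]
ee_rot: [-179.9, 0.1, 98.2]
force: [0.0, 0.2, -2.1]
gripper_width: 47.2
gripper_force: 30.0
time_s: 16.55
ee_pos: [473.8, 247.7, 162.2]
ee_rot: [180.0, 0.0, 98.1]
force: [-0.1, 0.1, -0.7]
gripper_width: 47.2
gripper_force: 30.0
t 16.55 pos [473.8 247.7 162.2] rot [179.98   0.    98.08] units [ 0.09 -0.08  0.11] spin -0.0 w 47.2
```

```bash
python3 -m jog '{"jaw":[40,40,40],"slide":[[0,0,0.04],[0,0,0.04],[0,0,0.02]],"spin":[0,0,0]}' ; python3 -c "
from h import *
go(471,250,159)"
```

```text
time_s: 16.85
ee_pos: [473.8, 248.0, 159.3]
ee_rot: [180.0, -0.0, 98.1]
force: [-0.3, -0.1, 3.1]
gripper_width: 47.1
gripper_force: 30.0
t 16.85 pos [473.8 248.  159.3] rot [ 1.7996e+02 -1.0000e-02  9.8100e+01] units [ 0.08 -0.08  0.01] spin 0.0 w 47.1
```

```bash
python3 -m jog '{"jaw":[60,80,80,80,80,80,80,80,80,80],"slide":[[0,0,0],[0,0,0],[0,0,-0.2],[0,0,-0.6],[0,0,-0.8],[0,0,-0.7],[-0.3,0,-0.4],[-0.7,-0.1,0],[-0.95,-0.1,0],[-1,-0.1,0]],"spin":[0,0,0,0,0,0,0,0,0,0]}'; python3 -m jog '{"jaw":[80,80,80,80,80,80,80,80,80,80],"slide":[[-1,-0.1,0],[-1,-0.1,0],[-1,-0.1,0],[-1,-0.1,0],[-1,-0.1,0],[-1,-0.1,0],[-1,-0.1,0],[-1,-0.1,0],[-1,0,0],[-1,0,0]],"spin":[0,0,0,0,0,0,0,0,0,0]}' ; python3 -c "
from h import *
go(494,-272.5,240)"
```

```text
time_s: 17.85
ee_pos: [477.0, 157.7, 240.1]
ee_rot: [-180.0, 0.0, 98.2]
force: [0.5, 0.4, 0.1]
gripper_width: 80.3
gripper_force: 0.0
time_s: 18.85
ee_pos: [495.2, -143.2, 240.1]
ee_rot: [-180.0, 0.0, 98.1]
force: [1.5, 0.6, 0.9]
gripper_width: 80.1
gripper_force: 0.0
t 18.85 pos [ 495.2 -143.2  240.1] rot [-1.7999e+02  1.0000e-02  9.8080e+01] units [-4.26 -0.64  0.01] spin -0.0 w 80.1
```

```bash
python3 -m jog '{"jaw":[80,80,80,80,80,65,65,65],"slide":[[-1,-0.1,0],[-1,-0.2,0],[-0.9,-0.2,0],[-0.7,-0.1,0],[-0.4,-0.04,0],[-0.26,0,0],[0,0,0],[0,0,0]],"spin":[0,0,0,0,0,0,0,0]}' ; python3 - <<'E'
from h import *
im,m=grab("wrist","pics/w4.png")
go(494,-292.5,240)
for p in [(494,-292.5,80),(430.2,-256,8),(443,-345,8)]: print(proj(m,p))
cv2.imwrite('pics/w4c.png',cv2.resize(cv2.imread('pics/w4.png')[60:260,230:400],None,fx=3,fy=3,interpolation=2))
E
```

```text
time_s: 19.65
ee_pos: [494.7, -269.9, 240.0]
ee_rot: [-180.0, -0.0, 98.1]
force: [-0.5, 1.0, 0.4]
gripper_width: 65.4
gripper_force: 0.0
t 19.7 pos [ 494.7 -269.8  240.1] rot [-1.800e+02 -3.000e-02  9.815e+01] units [-0.75 -0.13  0.  ] spin 0.01 w 65.4
(np.float64(315.4090000809811), np.float64(205.73528644344637))
(np.float64(272.5917311140709), np.float64(158.4996621384688))
(np.float64(275.10685950083246), np.float64(222.3197392023858))
```

View pics/w4c.png

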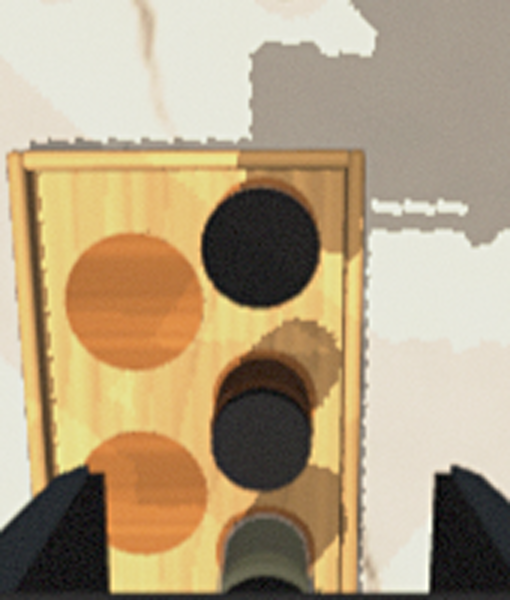

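Mark and lid offsets agree with the prediction to 2 px. I'll descend on the amber jar (lid at crop (262,440)).

```bash
python3 -m jog '{"jaw":[65,65,65,65,65,65,65,65,65,65],"slide":[[-0.4,-0.1,0.3],[-0.38,0,0.6],[0,0,0.9],[0,0,0.9],[0,0,0.9],[0,0,0.9],[0,0,0.8],[0,0,0.7],[0,0,0.5],[0,0,0.3]],"spin":[0,0,0,0,0,0,0,0,0,0]}'; python3 -m jog '{"jaw":[65,55,45,35,35,35,35,35],"slide":[[0,0,0],[0,0,0],[0,0,0],[0,0,0],[0,0,0],[0,0,0],[0,0,0],[0,0,0]],"spin":[0,0,0,0,0,0,0,0]}' 25; python3 -c "
from h import *
go(466.5,-3,60)"
```

```text
time_s: 20.7
ee_pos: [494.1, -293.9, 34.2]
ee_rot: [-179.9, -0.1, 98.1]
force: [-0.4, 0.6, -0.8]
gripper_width: 64.9
gripper_force: 0.0
time_s: 21.5
ee_pos: [495.3, -294.6, 36.9]
ee_rot: [180.0, 0.1, 98.1]
force: [-1.3, 0.1, 5.4]
gripper_width: 41.0
gripper_force: 25.0
t 21.5 pos [ 495.3 -294.6   36.9] rot [1.7996e+02 6.0000e-02 9.8110e+01] units [ 9.76  0.42 -0.78] spin 0.0 w 41.0
```

```bash
python3 -m jog '{"jaw":[35,35,35,35,35,35,35,35,35,35],"slide":[[0,0,-0.2],[0,0,-0.5],[0,0,-0.8],[0,0,-0.9],[0,0,-0.9],[0,0,-0.6],[0.4,0,0],[0.7,0,0],[0.9,0,0],[1,0,0]],"spin":[0,0,0,0,0,0,0,0,0,0]}'; python3 -m jog '{"jaw":[35,35,35,35,35,35,35,35,35],"slide":[[1,0.05,0],[1,0.05,0],[1,0.05,0],[1,0.05,0],[1,0.05,0],[0.8,0.1,0],[0.6,0.05,0],[0.3,0,0],[0,0,0]],"spin":[0,0,0,0,0,0,0,0,0]}' ; python3 - <<'E'
from h import *
im,m=grab("wrist","pics/w5.png")
go(466.5,-4.5,37)
for p in [(466.5,-3,8),(474,-106,90)]: print(proj(m,p))
E
```

```text
time_s: 22.5
ee_pos: [480.3, -202.2, 150.8]
ee_rot: [-179.8, -0.2, 98.1]
force: [0.5, 0.8, -3.4]
gripper_width: 40.8
gripper_force: 25.0
time_s: 23.4
ee_pos: [464.0, -2.9, 151.8]
ee_rot: [-179.8, -0.0, 98.2]
force: [-0.4, -0.8, -4.0]
gripper_width: 41.0
gripper_force: 25.0
t 23.45 pos [464.7  -3.9 152.1] rot [-179.87   -0.     98.2 ] units [-0.03  0.07  3.84] spin 0.01 w 41.1
(np.float64(321.4442018320973), np.float64(190.3094389763263))
(np.float64(313.28244870886493), np.float64(322.92843806358303))
```

View pics/w5.png

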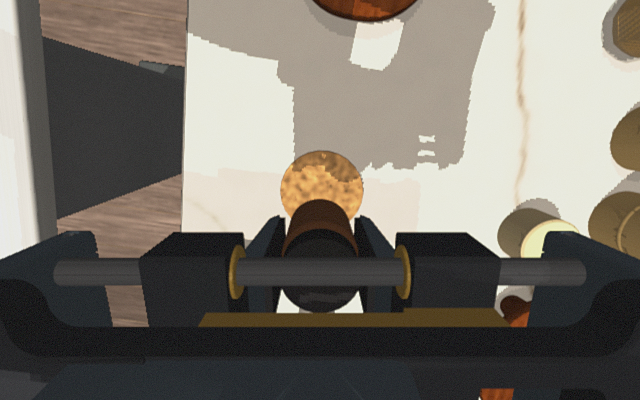

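The coaster is centred at about (322,190), as predicted. I'll lower the jar.

```bash
python3 -m jog '{"jaw":[35,35,35,35,35,35,35,35,35],"slide":[[0,0.05,0.3],[0,0,0.6],[0,0,0.8],[0,0,0.8],[0,0,0.6],[0,0,0.4],[0,0,0.2],[0,0,0.05],[0,0,0]],"spin":[0,0,0,0,0,0,0,0,0]}'; python3 -c "
from h import *
go(466.5,-4.5,37)"
```

```text
time_s: 24.35
ee_pos: [467.7, -4.6, 40.5]
ee_rot: [180.0, 0.0, 98.1]
force: [0.8, -0.5, -3.9]
gripper_width: 40.9
gripper_force: 25.0
t 24.35 pos [467.7  -4.6  40.5] rot [1.7999e+02 1.0000e-02 9.8070e+01] units [ 0.01 -0.04  0.12] spin -0.0 w 40.9
```

```bash
python3 -m jog '{"jaw":[35,35,35,35],"slide":[[0,-0.03,0.04],[0,0,0.04],[0,0,0.02],[0,0,0.02]],"spin":[0,0,0,0]}'
```

```text
time_s: 24.75
ee_pos: [466.7, -4.4, 37.1]
ee_rot: [180.0, 0.0, 98.1]
force: [0.3, -0.3, -4.5]
gripper_width: 40.8
gripper_force: 25.0
```

```bash
python3 -m jog '{"jaw":[35,35,35],"slide":[[0,0,0.02],[0,0,0.02],[0,0,0]],"spin":[0,0,0]}'
```

```text
time_s: 25.05
ee_pos: [466.7, -4.4, 36.8]
ee_rot: [180.0, 0.0, 98.1]
force: [-2.7, -0.3, 6.7]
gripper_width: 40.8
gripper_force: 25.0
```

```bash
python3 -m jog '{"jaw":[50,65,65,65,65,65,65,65,65,65],"slide":[[0,0,0],[0,0,0],[0,0,-0.3],[0,0,-0.7],[0,0,-0.9],[0,0,-0.9],[0,0,-0.7],[-0.3,0,-0.3],[-0.5,0,0],[0,0,0]],"spin":[0,0,0,0,0,0,0,0,0,0]}'; python3 - <<'E'
from h import *
go(474,-107,150)
im,m=grab("wrist","pics/w6.png")
for p in [(466.5,-3,80),(474,-106,90)]: print(proj(m,p))
E
```

```text
time_s: 26.05
ee_pos: [470.1, -29.5, 149.9]
ee_rot: [180.0, 0.0, 98.0]
force: [-0.3, 0.9, 0.4]
gripper_width: 65.2
gripper_force: 0.0
t 26.05 pos [470.1 -29.5 149.9] rot [1.7997e+02 4.0000e-02 9.8010e+01] units [-2.58 -0.23 -0.  ] spin -0.01 w 65.2
(np.float64(318.7453112425897), np.float64(177.7987587273613))
(np.float64(310.6691339590048), np.float64(297.1862924536701))
```

View pics/w6.png

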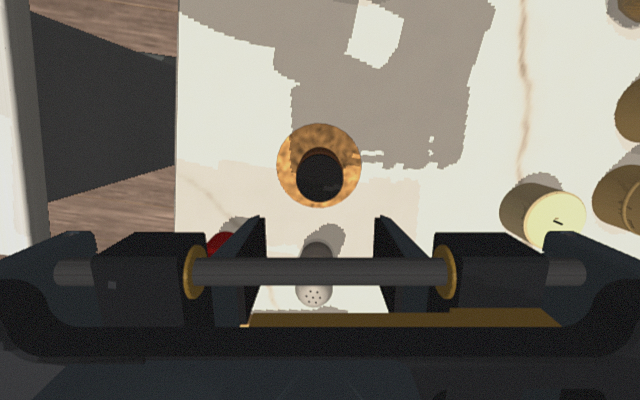

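```bash
python3 - <<'E'
from h import *
m=env.camera_model("wrist")
print(at_z(m,314,293,90)[:2],at_z(m,320,177,80)[:2])
go(475,-104.5,150)
E
python3 -m jog '{"jaw":[65,65,65,65,65,65,65,65,65,65],"slide":[[-0.6,-0.04,0],[-1,-0.1,0.1],[-0.7,-0.07,0.4],[-0.2,0,0.7],[0,0,0.8],[0,0,0.8],[0,0,0.6],[0,0,0.4],[0,0,0.2],[0,0,0]],"spin":[0,0,0,0,0,0,0,0,0,0]}'; python3 -c "
from h import *
go(475,-104.5,31)"
```

```text
[ 475.72104052 -100.49254154] [466.85503444  -1.3700278 ]
t 26.1 pos [469.6 -28.8 149.4] rot [-1.7996e+02 -1.0000e-02  9.8010e+01] units [-2.52 -0.17 -0.02] spin -0.01 w 64.8
time_s: 27.1
ee_pos: [473.4, -102.9, 28.8]
ee_rot: [-179.9, -0.1, 98.1]
force: [-0.5, -0.3, 1.0]
gripper_width: 64.9
gripper_force: 0.0
t 27.1 pos [ 473.4 -102.9   28.8] rot [-1.7987e+02 -6.0000e-02  9.8110e+01] units [-0.06  0.04 -0.07] spin 0.0 w 64.9
```

```bash
python3 -m jog '{"jaw":[58,50,42,35,35,35,35],"slide":[[0,0,0],[0,0,0],[0,0,0],[0,0,0],[0,0,0],[0,0,0],[0,0,0]],"spin":[0,0,0,0,0,0,0]}' 25; python3 - <<'E'
from h import *
im,m=grab("wrist","pics/w7.png")
go(494.5,-294,45)
cv2.imwrite('pics/w7c.png',cv2.resize(cv2.imread('pics/w7.png')[100:330,200:440],None,fx=2.5,fy=2.5))
E
```

```text
time_s: 27.8
ee_pos: [474.9, -103.4, 30.3]
ee_rot: [179.9, 0.0, 98.1]
force: [0.6, 0.7, 5.5]
gripper_width: 40.0
gripper_force: 25.1
t 27.85 pos [ 474.9 -103.4   30.3] rot [1.7991e+02 4.0000e-02 9.8100e+01] units [-6.38 -0.25 -0.49] spin -0.0 w 40.0
```

View pics/w7c.png

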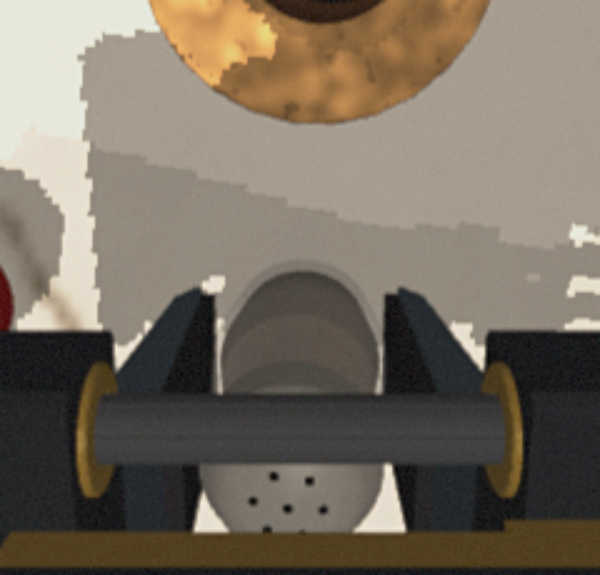

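```bash
python3 - <<'E'
from h import *
m=env.camera_model("wrist")
print(at_z(m,315.2,303.2,90)[:2], at_z(m,318,303.2,90)[:2])
go(494.5,-294,45)
E
```

```text
[ 473.97981732 -105.90859012] [ 475.13954514 -105.74394837]
t 27.85 pos [ 474.9 -103.4   30.3] rot [1.7991e+02 4.0000e-02 9.8100e+01] units [-6.38 -0.25 -0.49] spin -0.0 w 40.0
```

```bash
python3 -m jog '{"jaw":[35,35,35,35,35,35,35,35,35,35],"slide":[[0,0,-0.2],[0,0,-0.5],[0,0,-0.8],[0,0,-0.9],[0,0,-0.9],[-0.2,0,-0.7],[-0.5,0,0],[-0.7,0,0],[-0.9,-0.05,0],[-0.9,-0.05,0]],"spin":[0,0,0,0,0,0,0,0,0,0]}';python3 -m jog '{"jaw":[35,35,35,35,35,35,35],"slide":[[-0.9,-0.05,0],[-0.8,-0.06,0],[-0.7,0,0],[-0.4,0,0],[-0.2,0,0],[-0.07,0,0],[0,0,0]],"spin":[0,0,0,0,0,0,0]}'; python3 -c "
from h import *
go(495,-290.5,40)"
```

```text
time_s: 28.85
ee_pos: [483.7, -199.9, 148.1]
ee_rot: [-179.8, -0.1, 98.1]
force: [0.0, 0.2, -1.3]
gripper_width: 40.6
gripper_force: 24.7
time_s: 29.55
ee_pos: [494.2, -289.9, 149.4]
ee_rot: [-180.0, -0.0, 98.1]
force: [-0.2, 1.2, -1.0]
gripper_width: 40.2
gripper_force: 24.7
t 29.55 pos [ 494.2 -289.9  149.4] rot [-1.7996e+02 -5.0000e-02  9.8110e+01] units [-0.03  0.03  3.65] spin 0.0 w 40.2
```

```bash
python3 -m jog '{"jaw":[35,35,35,35,35,35,35,35,35,35],"slide":[[-0.02,0.02,0.3],[0,0,0.6],[0,0,0.7],[0,0,0.7],[0,0,0.6],[0,0,0.4],[0,0,0.2],[0,0,0.1],[0,0,0.03],[0,0,0]],"spin":[0,0,0,0,0,0,0,0,0,0]}';python3 -m jog '{"jaw":[35,35,35],"slide":[[0,0,0.02],[0,0,0.02],[0,0,0]],"spin":[0,0,0]}'
```

```text
time_s: 30.55
ee_pos: [495.6, -291.1, 41.5]
ee_rot: [179.9, 0.1, 98.1]
force: [0.4, -0.4, -0.0]
gripper_width: 40.0
gripper_force: 24.7
time_s: 30.85
ee_pos: [495.3, -291.0, 39.9]
ee_rot: [180.0, 0.0, 98.1]
force: [0.9, 0.6, -1.4]
gripper_width: 40.2
gripper_force: 24.7
```

```bash
python3 -m jog '{"jaw":[35,35,35,35],"slide":[[0,0,0.03],[0,0,0.02],[0,0,0.01],[0,0,0]],"spin":[0,0,0,0]}'
```

```text
time_s: 31.25
ee_pos: [495.3, -291.0, 38.3]
ee_rot: [180.0, 0.0, 98.1]
force: [-1.7, -0.2, 3.4]
gripper_width: 40.2
gripper_force: 25.0
```

```bash
python3 -m jog '{"jaw":[50,65,65,65,65,65,65,65,65,80],"slide":[[0,0,0],[0,0,0],[0,0,-0.3],[0,0,-0.7],[0,0,-0.9],[0,0,-1],[0,0,-1],[0.2,0,-1],[0.5,0,-0.9],[0.8,0,-0.6]],"spin":[0,0,0,0,0,0,0,0,0,0]}';python3 -m jog '{"jaw":[80,80,80,80,80,80,80,80,80,80],"slide":[[1,0.1,-0.3],[1,0.1,0],[1,0.1,0],[1,0.1,0],[1,0.1,0],[1,0.1,0],[1,0.1,0],[1,0.1,0],[1,0.1,0],[1,0.1,0]],"spin":[0,0,0,0,0,0,0,0,0,0]}';  python3 -c "
from h import *
go(473.5,248,159.3)"
```

```text
time_s: 32.25
ee_pos: [489.5, -247.0, 232.5]
ee_rot: [179.8, 0.1, 98.0]
force: [-0.1, 0.6, 0.4]
gripper_width: 70.8
gripper_force: 0.0
time_s: 33.25
ee_pos: [476.0, 56.1, 239.4]
ee_rot: [180.0, 0.0, 98.1]
force: [1.0, 0.5, -0.6]
gripper_width: 80.0
gripper_force: 0.0
t 33.25 pos [476.   56.1 239.4] rot [1.7995e+02 1.0000e-02 9.8100e+01] units [6.34 0.82 2.67] spin 0.0 w 80.0
```

```bash
python3 -m jog '{"jaw":[80,80,80,80,80,80,80,80,80,80],"slide":[[1,0.1,0],[1,0.2,0],[1,0.2,0],[1,0.12,0],[0.9,0.1,0],[0.7,0.1,0],[0.4,0,0],[0.24,0,0],[0.1,0,0.1],[0,0,0.3]],"spin":[0,0,0,0,0,0,0,0,0,0]}';python3 -m jog '{"jaw":[80,80,80,80,80,80],"slide":[[0,0,0.6],[0,0,0.7],[0,0,0.5],[0,0,0.3],[0,0,0.15],[0,0,0]],"spin":[0,0,0,0,0,0]}';  python3 -c "
from h import *
go(473.5,248,159.3)"
```

```text
time_s: 34.25
ee_pos: [474.2, 246.5, 227.2]
ee_rot: [179.9, -0.0, 98.1]
force: [0.5, -0.8, -0.3]
gripper_width: 80.0
gripper_force: 0.0
time_s: 34.85
ee_pos: [473.7, 246.2, 158.9]
ee_rot: [-180.0, 0.0, 98.1]
force: [-0.7, 0.4, -1.2]
gripper_width: 80.1
gripper_force: 0.0
t 34.85 pos [473.7 246.2 158.9] rot [-1.7995e+02  2.0000e-02  9.8070e+01] units [ 0.06  0.   -0.01] spin -0.0 w 80.1
```

```bash
python3 -m jog '{"jaw":[65,52,40,40,40,40,40],"slide":[[0.06,0,0],[0,0,0],[0,0,0],[0,0,0],[0,0,0],[0,0,0],[0,0,0]],"spin":[0,0,0,0,0,0,0]}' 30; python3 -m jog '{"jaw":[40,40,40,40,40,40,40,40,40,40],"slide":[[0,0,-0.2],[0,0,-0.4],[0,0,-0.6],[0,0,-0.7],[0,0,-0.6],[-0.3,0,-0.3],[-0.6,0,0],[-0.8,0,0],[-0.9,-0.2,0],[-0.9,-0.2,0]],"spin":[0,0,0,0,0,0,0,0,0,0]}';python3 -c "
from h import *
go(442.8,-343.4,240)"
```

```text
time_s: 35.55
ee_pos: [473.7, 248.5, 159.7]
ee_rot: [180.0, -0.0, 98.1]
force: [0.2, -0.0, 2.7]
gripper_width: 47.4
gripper_force: 30.0
time_s: 36.55
ee_pos: [476.1, 141.2, 243.1]
ee_rot: [-179.9, 0.0, 98.1]
force: [0.7, -0.4, -2.2]
gripper_width: 46.9
gripper_force: 30.0
t 36.55 pos [476.1 141.2 243.1] rot [-1.7995e+02  4.0000e-02  9.8120e+01] units [-15.84  -3.38   0.12] spin 0.0 w 46.9
```

```bash
python3 -m jog '{"jaw":[40,40,40,40,40,40,40,40,40,40],"slide":[[-0.9,-0.2,0],[-0.9,-0.2,0],[-0.9,-0.2,0],[-0.9,-0.2,0],[-0.9,-0.2,0],[-0.9,-0.2,0],[-0.9,-0.2,0],[-0.9,-0.2,0],[-0.9,-0.2,0],[-0.9,-0.2,0]],"spin":[0,0,0,0,0,0,0,0,0,0]}';python3 -m jog '{"jaw":[40,40,40,40,40,40,40,40,40,40],"slide":[[-0.9,-0.2,0],[-0.9,-0.2,0],[-0.9,-0.2,0],[-0.9,-0.2,0],[-0.9,-0.2,0],[-0.9,-0.2,0],[-0.7,-0.1,0],[-0.4,-0.08,0],[-0.34,0,0],[0,0,0]],"spin":[0,0,0,0,0,0,0,0,0,0]}';python3 -c "
from h import *
go(442.8,-343.4,121)"
```

```text
time_s: 37.55
ee_pos: [454.2, -134.5, 243.3]
ee_rot: [-180.0, 0.0, 98.1]
force: [0.3, 0.1, -0.9]
gripper_width: 47.1
gripper_force: 30.0
time_s: 38.55
ee_pos: [443.0, -342.7, 243.1]
ee_rot: [-180.0, 0.0, 98.1]
force: [-0.0, 0.4, -2.0]
gripper_width: 47.4
gripper_force: 30.0
t 38.55 pos [ 443.  -342.7  243.1] rot [-179.99    0.     98.05] units [-0.02 -0.01  4.07] spin -0.01 w 47.4
```

```bash
python3 -m jog '{"jaw":[40,40,40,40,40,40,40,40,40,40],"slide":[[-0.02,0,0.3],[0,0,0.6],[0,0,0.8],[0,0,0.8],[0,0,0.6],[0,0,0.4],[0,0,0.3],[0,0,0.12],[0,0,0.05],[0,0,0]],"spin":[0,0,0,0,0,0,0,0,0,0]}';python3 -c "
from h import *
go(442.8,-343.4,121)"
```

```text
time_s: 39.55
ee_pos: [443.5, -342.8, 124.8]
ee_rot: [180.0, 0.0, 98.1]
force: [-0.3, -0.4, -1.3]
gripper_width: 47.2
gripper_force: 30.0
t 39.55 pos [ 443.5 -342.8  124.8] rot [1.7996e+02 5.0000e-02 9.8110e+01] units [-0.02 -0.03  0.13] spin 0.0 w 47.2
```

```bash
python3 -m jog '{"jaw":[40,40,40,40],"slide":[[-0.02,-0.02,0.05],[0,0,0.03],[0,0,0.03],[0,0,0]],"spin":[0,0,0,0]}';python3 -c "
from h import *
go(442.8,-343.4,121)"
```

```text
time_s: 39.95
ee_pos: [442.8, -343.5, 121.7]
ee_rot: [180.0, 0.1, 98.1]
force: [-0.5, 0.6, 2.6]
gripper_width: 47.2
gripper_force: 30.0
t 39.95 pos [ 442.8 -343.5  121.7] rot [1.7996e+02 6.0000e-02 9.8100e+01] units [ 0.   -0.    0.02] spin 0.0 w 47.2
```

```bash
python3 -m jog '{"jaw":[60,80,80,80,80,80,80,80,80,80],"slide":[[0,0,0],[0,0,0],[0,0,-0.3],[0,0,-0.7],[0,0,-0.9],[0,0,-1],[0,0,-0.9],[0.3,0,-0.6],[0.6,0.1,-0.3],[0.9,0.2,0]],"spin":[0,0,0,0,0,0,0,0,0,0]}';python3 -m jog '{"jaw":[70,70,70,70,70,70,70,70,70,70],"slide":[[1,0.2,0],[1,0.2,0],[1,0.2,0],[1,0.2,0],[1,0.2,0],[1,0.2,0],[1,0.2,0],[1,0.2,0],[1,0.2,0],[1,0.2,0]],"spin":[0,0,0,0,0,0,0,0,0,0]}';  python3 -c "
from h import *
go(472.4,353.7,187.3)"
```

```text
time_s: 40.95
ee_pos: [444.3, -288.3, 263.4]
ee_rot: [179.9, 0.1, 98.0]
force: [-0.0, 0.5, -0.3]
gripper_width: 80.0
gripper_force: 0.0
time_s: 41.95
ee_pos: [460.0, 19.0, 261.7]
ee_rot: [-179.9, -0.0, 98.1]
force: [0.5, -0.4, -0.7]
gripper_width: 69.9
gripper_force: 0.0
t 41.95 pos [460.   19.  261.7] rot [-1.7995e+02 -2.0000e-02  9.8130e+01] units [10.98  1.99  2.48] spin 0.0 w 69.9
```

```bash
python3 -m jog '{"jaw":[70,70,70,70,70,70,70,70,70,70],"slide":[[1,0.2,0],[1,0.2,0],[1,0.2,0],[1,0.2,0],[1,0.2,0],[1,0.2,0],[1,0.2,0],[1,0.2,0],[1,0.2,0],[0.9,0.1,0]],"spin":[0,0,0,0,0,0,0,0,0,0]}';python3 -m jog '{"jaw":[70,70,70,70,70,70,70,70,70,70],"slide":[[0.7,0.09,0],[0.38,0,0],[0,0,0.1],[0,0,0.4],[0,0,0.7],[0,0,0.6],[0,0,0.4],[0,0,0.2],[0,0,0.08],[0,0,0]],"spin":[0,0,0,0,0,0,0,0,0,0]}';  python3 -c "
from h import *
go(472.4,353.7,187.3)"
```

```text
time_s: 42.95
ee_pos: [474.4, 320.9, 261.4]
ee_rot: [-179.9, 0.0, 98.2]
force: [-0.6, -0.2, -0.8]
gripper_width: 70.0
gripper_force: 0.0
time_s: 43.95
ee_pos: [474.0, 351.4, 187.7]
ee_rot: [180.0, -0.0, 98.1]
force: [0.4, 0.3, 0.7]
gripper_width: 70.1
gripper_force: 0.0
t 43.95 pos [474.  351.4 187.7] rot [ 1.7997e+02 -1.0000e-02  9.8080e+01] units [ 0.08 -0.04  0.01] spin -0.0 w 70.1
```

```bash
python3 -m jog '{"jaw":[55,40,20,15,15,15,15],"slide":[[0.08,-0.04,0],[0,0,0],[0,0,0],[0,0,0],[0,0,0],[0,0,0],[0,0,0]],"spin":[0,0,0,0,0,0,0]}' 30; python3 -m jog '{"jaw":[15,15,15,15,15,15,15,15,15,15],"slide":[[0,0,-0.2],[0,0,-0.4],[0,0,-0.6],[0,0,-0.7],[0,0,-0.6],[-0.3,0,-0.3],[-0.6,0,0],[-0.8,0,0],[-0.9,-0.2,0],[-0.9,-0.2,0]],"spin":[0,0,0,0,0,0,0,0,0,0]}';python3 -m jog '{"jaw":[15,15,15,15,15,15,15,15,15,15],"slide":[[-0.9,-0.2,0],[-0.9,-0.2,0],[-0.9,-0.2,0],[-0.9,-0.2,0],[-0.9,-0.2,0],[-0.9,-0.2,0],[-0.9,-0.2,0],[-0.9,-0.2,0],[-0.9,-0.2,0],[-0.9,-0.2,0]],"spin":[0,0,0,0,0,0,0,0,0,0]}';python3 -c "
from h import *
go(430.3,-256.9,270)"
```

```text
time_s: 44.65
ee_pos: [472.3, 353.7, 187.6]
ee_rot: [180.0, 0.0, 98.1]
force: [0.2, 1.2, 1.2]
gripper_width: 22.4
gripper_force: 30.0
time_s: 45.65
ee_pos: [474.4, 245.3, 270.2]
ee_rot: [-179.9, 0.1, 98.1]
force: [0.3, -0.2, -2.9]
gripper_width: 22.9
gripper_force: 30.0
time_s: 46.65
ee_pos: [451.9, -29.9, 270.5]
ee_rot: [-179.9, 0.0, 98.1]
force: [0.1, -0.2, -4.0]
gripper_width: 22.9
gripper_force: 30.0
t 46.65 pos [451.9 -29.9 270.5] rot [-1.7986e+02  2.0000e-02  9.8060e+01] units [-7.39 -1.77  0.02] spin -0.01 w 22.9
```

```bash
python3 -m jog '{"jaw":[15,15,15,15,15,15,15,15,15,15],"slide":[[-0.9,-0.2,0],[-0.9,-0.2,0],[-0.9,-0.2,0],[-0.9,-0.2,0],[-0.9,-0.2,0],[-0.9,-0.2,0],[-0.8,-0.2,0],[-0.6,-0.2,0],[-0.4,-0.13,0],[-0.19,-0.04,0]],"spin":[0,0,0,0,0,0,0,0,0,0]}';python3 -m jog '{"jaw":[15,15,15,15,15,15,15,15,15,15],"slide":[[0,0,0.2],[0,0,0.6],[0,0,0.8],[0,0,0.8],[0,0,0.6],[0,0,0.4],[0,0,0.3],[0,0,0.12],[0,0,0.05],[0,0,0]],"spin":[0,0,0,0,0,0,0,0,0,0]}';python3 -c "
from h import *
go(430.3,-256.9,149.2)"
```

```text
time_s: 47.65
ee_pos: [431.0, -255.8, 270.8]
ee_rot: [-179.9, -0.0, 98.0]
force: [-0.2, -0.7, -3.1]
gripper_width: 22.9
gripper_force: 30.0
time_s: 48.65
ee_pos: [432.8, -254.8, 155.9]
ee_rot: [180.0, 0.0, 98.1]
force: [-0.8, -0.5, -2.8]
gripper_width: 22.9
gripper_force: 30.0
t 48.65 pos [ 432.8 -254.8  155.9] rot [1.7995e+02 4.0000e-02 9.8100e+01] units [-0.06 -0.09  0.22] spin 0.0 w 22.9
```

```bash
python3 -m jog '{"jaw":[15,15,15,15,15,15],"slide":[[-0.06,-0.09,0.08],[0,0,0.06],[0,0,0.03],[0,0,0.03],[0,0,0.02],[0,0,0]],"spin":[0,0,0,0,0,0]}';python3 -c "
from h import *
go(430.3,-256.9,149.2)"
```

```text
time_s: 49.25
ee_pos: [430.5, -257.0, 149.7]
ee_rot: [179.9, 0.1, 98.1]
force: [-0.2, 1.7, 3.3]
gripper_width: 22.6
gripper_force: 30.0
t 49.25 pos [ 430.5 -257.   149.7] rot [1.7993e+02 5.0000e-02 9.8100e+01] units [ 0.   -0.01  0.02] spin 0.0 w 22.6
```

```bash
python3 -m jog '{"jaw":[40,70,80,80,80,80,80,80,80,80],"slide":[[0,0,0],[0,0,0],[0,0,-0.3],[0,0,-0.7],[0,0,-0.9],[0,0,-0.9],[0,0,-0.9],[-0.3,0,-0.7],[-0.7,0,-0.4],[-0.5,0,0]],"spin":[0,0,0,0,0,0,0,0,0,0]}'; python3 - <<'E'
from h import *
im,m=grab("wrist","pics/w8.png")
go(436,-300,297)
for p in [(430,-255.5,178),(442.5,-345,168),(494,-292,98),(483.4,-217,100),(504.5,-365.6,100)]: print(np.round(proj(m,p),1))
cv2.imwrite('pics/w8c.png',cv2.resize(cv2.imread('pics/w8.png')[0:260,230:450],None,fx=2.3,fy=2.3,interpolation=2))
E
```

```text
time_s: 50.25
ee_pos: [437.3, -302.8, 295.4]
ee_rot: [179.8, 0.2, 98.1]
force: [0.0, -0.4, -0.7]
gripper_width: 80.1
gripper_force: 0.0
t 50.3 pos [ 437.1 -304.5  293.5] rot [179.92   0.21  98.04] units [ 0.16 -0.02 -0.12] spin -0.01 w 80.0
[317.7 146.1]
[317.5 232. ]
[364.6 177.5]
[367.6 114. ]
[362.6 234.2]
```

View pics/w8c.png

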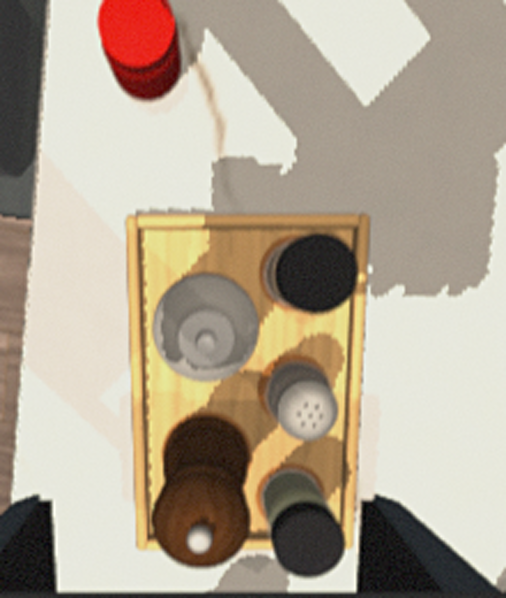

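The caddy is back in order. The spout is at about (320,148), the mill knob at (316,234) and the salt cap at (363,177), all within 2 px of prediction. The spice jars look undisturbed and the gripper is clear, so I'll hand it in.

```bash
python3 -c "
from h import *
print(env.job_done())"
```

```text
the job is handed in; nothing more can be done
None
```

I handed the job in at about 50 s of the 128 s allowed: the amber jar is in the middle of the coaster, the salt shaker is on the jar's old spot, and the mill and bottle are back where they started; in the last pictures everything was upright and the spice jars looked undisturbed.

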